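# Tap the paint jar lids home, light to dark

## Robot

A 7-joint arm with a two-finger parallel gripper is mounted at the origin on the work surface. World frame = base frame: x ahead of the robot, y to its left, z up, the work surface at z = 0. Lengths are in m, angles in rad, forces in N, time in s.
With the tool pointing down it reaches from about 0.4 to 0.9 m from the base axis. Payload 5.5 kg.
Tool frame: the origin (TCP) lies on the mounting face of the last link; the fingertips stand 173 mm ahead of it and the grasp point (between the pads) lies 155 mm ahead of it; z points along the fingers, y is the direction in which the jaws open and shut (so a half turn about z gives the same grasp; the last joint's range is limited). The gripper opens to 85 mm and grips with 20 to 120 N. Pads are 22 mm wide; open, the fingers measure 114 mm over their backs; the gripper's body (76 mm by 85 mm) begins 54 mm behind the grasp point. The pads swing forward as they close: fully open they stand 13 mm farther back than shut.
Start: joints at [1.519, 0.501, -0.427, 1.55, 0.221, 1.138, -0.21], TCP at [0.201, -0.618, 0.405] pointing down, gripper open.
Joint ranges: [-2.88, 2.88], [-0.31, 2.03], [-1.54, 1.56], [0.2, 2.42], [-1.41, 4.55], [0.19, 2.02], [-2.57, 2.57]. Speed limits (rad/s): [2.57, 2.57, 3.14, 3.14, 3.14, 3.14, 3.14].

## Interface

Orientations are given as a unit quaternion [x, y, z, w].
In Python, from station import sense, get_image, camera_params, job_done gives the robot as it stands.
- The arm moves only by the tool jog_arm, never from a script. Its arguments are lists of equal length, an entry for each row: "hand": the closure, from 0 (fully open) to 1 (shut); "xyz": the shift along the tool's x, y, z in mm, a list of three; "roll": the turn about the tool's z in rad. A call has exactly 10 rows; each row shifts and turns the commanded pose from where the row before left it, along the tool's axes as they then stand; what a row does not reach is not made up. A row lasts 1/8 s, in which the tool goes at most 62.5 mm and 10.7 degrees, less where a joint would pass 70% of its speed; a pose out of reach is approached as far as the arm can. A call with a gripper value outside its range is refused whole. The fingers move at their own pace and stop on an object; the grip force is fixed at half the most. Time passes only in rows, so rows that do not move let the fingers close, or fill a call up. It gives the time, the measured TCP pose, the force and the opening at its end, in the units of the state.
- sense(): the state, without advancing time (a new reading comes with each control period).
- get_image(name): name is "scene" or "top" or "wrist"; returns the picture (420x560x3 uint8, red, green, blue); there is no depth.
- camera_params(name): a dict with "K" (3x3 intrinsics, pixels), "position" and "rotation" of the camera in the world; the wrist camera has in their place "mount" (4x4, takes a point from camera to tool coordinates, whose origin is the TCP and whose axes are the flange's). Camera axes: x right, y up, looking along -z (the intrinsics and any distortion apply to the point x, -y, -z); pixel columns grow to the right and rows downward; lengths in m; the calibration is good to about 2 mm. A picture is of the moment at which its call begins: read the wrist's pose just before it. camera_params takes no time and is no camera call.
- job_done(): hands the job in, once; it reports no verdict.
The state is a dict: "time": time; "q": joint angles; "joint_vel": joint speeds; "joint_torque": joint torques, N m; "position": TCP position; "orientation": TCP orientation; "force": force on the tool from outside, world axes, zero at the start; "ft_torque": the same for the moment, N m; "grip_width": finger opening in m.
Only numpy, scipy, OpenCV 4.12 (cv2) and the standard library are available. Lean on these libraries where they do the work, as an engineer would, in place of code of your own. Each camera call takes 0.05 s, during which the arm holds its last target. There are 200 camera calls.

## Task

Stop the paints drying out: with a fingertip, gently tap the push-in lids of the paint jars fully home, working from light to dark - yellow first, then red, then blue. Do not lift, shove or tip the jars, do not touch the green jar, which is still in use, and leave everything else on the table where it is.

Things in the scene. Friction and masses are not known exactly. Their poses are not given: they have to be found in the camera images.
- yellow_jar: Loose white plastic paint jar, 60 mm diameter, about 0.3 kg, with a yellow band round it and a yellow lid. Origin: centre of its underside, on the table; its z axis points up. The jar's rim is 65 mm above its origin.
- yellow_lid (a joint): How far the yellow jar's push-in lid has gone down into the jar, in m: 0 standing 10 mm proud of the rim, 0.010 fully home on the rim (a firm stop). Starts between 0 and 0.003. It slides straight down under about 3 to 5 N and stays wherever it is left (no spring).
- yellow_lid_top (a point): Centre of the flat top face of the yellow lid: a soft round rubber pad, 54 mm across and 10 mm thick, on the lid's rigid 60 mm flange. It moves with the lid: 91 mm above the table with the lid fully up, 81 mm with it fully home. The pad is springy: it gives about 1 mm for every 3 N of push (9 mm at most) and comes back up, so to seat the lid the fingertip must go a few mm below 81 mm, or press until it feels 6 to 10 N.
- red_jar: Loose white plastic paint jar, 60 mm diameter, about 0.3 kg, with a red band round it and a red lid. Origin: centre of its underside, on the table; its z axis points up. The jar's rim is 65 mm above its origin.
- red_lid (a joint): How far the red jar's push-in lid has gone down into the jar, in m: 0 standing 10 mm proud of the rim, 0.010 fully home on the rim (a firm stop). Starts between 0 and 0.003. It slides straight down under about 3 to 5 N and stays wherever it is left (no spring).
- red_lid_top (a point): Centre of the flat top face of the red lid: a soft round rubber pad, 54 mm across and 10 mm thick, on the lid's rigid 60 mm flange. It moves with the lid: 91 mm above the table with the lid fully up, 81 mm with it fully home. The pad is springy: it gives about 1 mm for every 3 N of push (9 mm at most) and comes back up, so to seat the lid the fingertip must go a few mm below 81 mm, or press until it feels 6 to 10 N.
- blue_jar: Loose white plastic paint jar, 60 mm diameter, about 0.3 kg, with a blue band round it and a blue lid. Origin: centre of its underside, on the table; its z axis points up. The jar's rim is 65 mm above its origin.
- blue_lid (a joint): How far the blue jar's push-in lid has gone down into the jar, in m: 0 standing 10 mm proud of the rim, 0.010 fully home on the rim (a firm stop). Starts between 0 and 0.003. It slides straight down under about 3 to 5 N and stays wherever it is left (no spring).
- blue_lid_top (a point): Centre of the flat top face of the blue lid: a soft round rubber pad, 54 mm across and 10 mm thick, on the lid's rigid 60 mm flange. It moves with the lid: 91 mm above the table with the lid fully up, 81 mm with it fully home. The pad is springy: it gives about 1 mm for every 3 N of push (9 mm at most) and comes back up, so to seat the lid the fingertip must go a few mm below 81 mm, or press until it feels 6 to 10 N.
- green_jar: Loose white plastic paint jar, 60 mm diameter, about 0.3 kg, with a green band round it and a green lid. Origin: centre of its underside, on the table; its z axis points up. The jar's rim is 65 mm above its origin.
- green_lid (a joint): How far the green jar's push-in lid has gone down into the jar, in m: 0 standing 10 mm proud of the rim, 0.010 fully home on the rim (a firm stop). Starts between 0 and 0.003. It slides straight down under about 3 to 5 N and stays wherever it is left (no spring).
- green_lid_top (a point): Centre of the flat top face of the green lid: a soft round rubber pad, 54 mm across and 10 mm thick, on the lid's rigid 60 mm flange. It moves with the lid: 91 mm above the table with the lid fully up, 81 mm with it fully home. The pad is springy: it gives about 1 mm for every 3 N of push (9 mm at most) and comes back up, so to seat the lid the fingertip must go a few mm below 81 mm, or press until it feels 6 to 10 N.
- tube_near: White paint tube with an orange band lying among the jars, 128 mm long along its x axis (crimped end at -64 mm, cap at +64 mm), 40 mm wide, 22 mm high. Origin: middle of its underside. Loose; leave it where it is.
- tube_far: White paint tube with a grey band lying beyond the jars, 128 mm long along its x axis, 40 mm wide, 22 mm high. Origin: middle of its underside. Loose; leave it where it is.
- palette_knife: Palette knife with a wooden handle lying flat, 198 mm long along its x axis (wooden handle to -100 mm, steel blade to +98 mm), 20 mm wide, 16 mm high. Origin: at its middle, on the table. Loose; leave it where it is.
- brush: Paint brush with a dark wooden handle lying flat, 200 mm long along its x axis (handle to -100 mm, bristles to +100 mm), 42 mm wide, 20 mm high. Origin: at its middle, on the table. Loose; leave it where it is.
- water_cup: Empty white plastic cup, 80 mm across the rim, 100 mm high. Origin: centre of its underside. Loose; leave it where it is.
- vase: White ceramic vase, 124 mm across, 130 mm high, 0.8 kg. Origin: centre of its underside. Loose; leave it where it is.
Things that resemble listed ones, but are neither listed nor needed, are in the scene too. Several things look just like the yellow_jar: the one meant starts farthest to the robot's right. Leave any pink look-alike of the green_jar alone.

How it is judged:
By the outcome, as a careful person would: the job done as asked, in the order asked, and still so for the second after the job is handed in, with the robot touching nothing.
It also fails if it takes over 45 s, if anything falls off the work surface, if the arm or the gripper's body presses on something with over 40 N, if the wrist force passes 120 N, or if a joint passes its speed limit or range.

## Working session

There is one attempt and no reset: what is moved stays moved. The work goes in short steps, Python scripts to look and compute and a tool call to move; the robot and the scene stay as the last step left them, time stands still between calls to the robot, and variables do not carry over. Pictures are saved under pics/ and viewed, about 8 in all and at most 12, crops included, and the job is handed in when it is done.

Besides the shell and the picture viewer there is one more tool, called as name(argument=value, ...), one argument or row to a line, values as JSON. jog_arm: Moves the arm, as the interface text tells. Its arguments: {"type":"object","properties":{"hand":{"type":"array","items":{"type":"number"}},"xyz":{"type":"array","items":{"type":"array","items":{"type":"number"}}},"roll":{"type":"array","items":{"type":"number"}}},"required":["hand","xyz","roll"]}

```bash
mkdir -p pics; python3 - <<'E'
from station import *
import cv2
for n in("scene","top"):
    p=camera_params(n);print(n,p)
    cv2.imwrite(f"pics/{n}0.png",get_image(n)[:,:,::-1])
print(sense());print(camera_params("wrist"))
E
```

```text
scene {'K': array([[496.04566248,   0.        , 278.75434605],
       [  0.        , 496.04566248, 203.1908485 ],
       [  0.        ,   0.        ,   1.        ]]), 'position': array([1.2262302 , 0.50958853, 0.96502337]), 'rotation': array([0.17242472, 0.3137468 , 0.82474842, 0.43774731])}
top {'K': array([[465.59341411,   0.        , 278.16684015],
       [  0.        , 465.59341411, 210.8752566 ],
       [  0.        ,   0.        ,   1.        ]]), 'position': array([0.43830739, 0.08001087, 1.07899132]), 'rotation': array([ 0.0366935 , -0.05761431, -0.69796449,  0.71286728])}
{'time': 0.1, 'q': array([ 1.51918118,  0.50175913, -0.42682516,  1.55131991,  0.22080726,
        1.13829806, -0.21030302]), 'joint_vel': array([-1.55154360e-03, -1.95371718e-03, -9.14236541e-04, -3.44681800e-03,
       -1.06646275e-04,  1.27227668e-03,  1.65700903e-05]), 'joint_torque': array([-1.12903459e-02, -5.70808232e+01, -5.83854094e+00, -2.81745350e+01,
        1.05674975e-02,  5.55602921e-03, -1.47795299e-05]), 'position': array([ 0.20113024, -0.61777268,  0.40377183]), 'orientation': array([ 9.87632011e-01,  1.56787320e-01, -1.02065517e-04, -8.58286663e-04]), 'force': array([0.62026838, 0.24058398, 0.12861296]), 'ft_torque': array([ 0.05211495, -0.05822675, -0.01589172]), 'grip_width': 0.0857237168799369}
{'K': array([[305.06695419,   0.        , 275.77898015],
       [  0.        , 305.06695419, 217.1286368 ],
       [  0.        ,   0.        ,   1.        ]]), 'mount': array([[-7.61579316e-04,  9.48480394e-01,  3.16834913e-01,
         8.05498689e-02],
       [ 9.99999552e-01,  5.44497483e-04,  7.73695631e-04,
         4.95918623e-04],
       [ 5.61319324e-04,  3.16835361e-01, -9.48480384e-01,
         3.15136204e-02],
       [ 0.00000000e+00,  0.00000000e+00,  0.00000000e+00,
         1.00000000e+00]])}
```

View pics/top0.png

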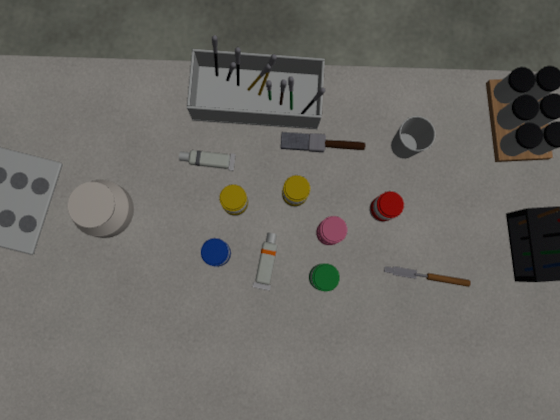

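View pics/scene0.png

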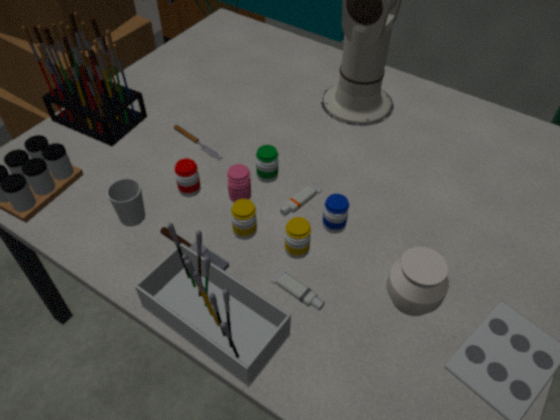

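Robot's right is image right in the top view, because the base is off the bottom edge. Candidates in the top view:
- Yellow: (296,190) and (233,199). The right-hand one, (296,190), is meant.
- Red: (388,206). The pink jar at (332,230) is a look-alike to avoid.
- Blue: (215,252).
- Green: (325,277), not to be touched.

```bash
cat > h.py <<'E'
from station import *
import numpy as np, cv2
from scipy.spatial.transform import Rotation as R
def cam(n,s=None):
    p=camera_params(n)
    if n!="wrist": return p["K"],R.from_quat(p["rotation"]).as_matrix(),np.array(p["position"])
    T=np.eye(4);T[:3,:3]=R.from_quat(s["orientation"]).as_matrix();T[:3,3]=s["position"]
    T=T@p["mount"]; return p["K"],T[:3,:3],T[:3,3]
def onplane(c,uv,z):
    K,r,t=c; d=np.linalg.inv(K)@[uv[0],uv[1],1]; d=r@(d*[1,-1,-1]); return t+d*(z-t[2])/d[2]
def pix(c,P):
    K,r,t=c; q=(r.T@(np.array(P)-t))*[1,-1,-1]; q=K@q; return q[:2]/q[2]
HUE={"yellow":[(18,35)],"red":[(0,6),(176,180)],"pink":[(160,175)],"blue":[(105,130)],"green":[(55,85)]}
def blobs(img,col,amin=150):
    h=cv2.cvtColor(img,cv2.COLOR_RGB2HSV); m=0
    for a,b in HUE[col]: m=m|cv2.inRange(h,(a,130,50),(b,255,255))
    m=cv2.morphologyEx(m,cv2.MORPH_OPEN,np.ones((3,3),np.uint8))
    return [c for c in cv2.findContours(m,cv2.RETR_EXTERNAL,cv2.CHAIN_APPROX_NONE)[0] if cv2.contourArea(c)>amin]
def delta(s,tgt):
    return R.from_quat(s["orientation"]).as_matrix().T@(np.array(tgt)-s["position"])*1000
E
python3 - <<'E'
from h import *
for n in("top","scene"):
    img=cv2.imread(f"pics/{n}0.png")[:,:,::-1].copy();c=cam(n)
    for k in HUE:
        for b in blobs(img,k):
            (u,v),r=cv2.minEnclosingCircle(b);x,y,w,h=cv2.boundingRect(b)
            print(n,k,(round(u),round(v)),round(r,1),(x,y,w,h),cv2.contourArea(b),onplane(c,(u,v),.085).round(3))
i=cv2.imread("pics/top0.png")[120:310,160:430]
cv2.imwrite("pics/crop.png",cv2.resize(i,None,fx=2.9,fy=2.9,interpolation=2))
print(delta(sense(),[0,0,0.4]),R.from_quat(sense()["orientation"]).as_matrix().round(3))
E
```

```text
top yellow (233, 198) 13.8 (220, 185, 27, 26) 528.0 [0.597 0.15  0.085]
top yellow (296, 189) 13.6 (283, 176, 27, 26) 522.5 [0.622 0.013 0.085]
top red (390, 204) 13.5 (377, 192, 27, 26) 522.5 [ 0.592 -0.191  0.085]
top blue (214, 252) 13.9 (201, 239, 27, 27) 546.0 [0.481 0.185 0.085]
top green (325, 277) 13.7 (312, 264, 27, 27) 540.5 [ 0.432 -0.05   0.085]
scene yellow (298, 228) 12.4 (286, 217, 25, 22) 405.0 [0.604 0.155 0.085]
scene yellow (243, 210) 12.0 (231, 199, 24, 21) 378.0 [0.63  0.017 0.085]
scene red (186, 168) 10.9 (175, 159, 22, 18) 294.5 [ 0.599 -0.187  0.085]
scene blue (336, 204) 11.6 (325, 194, 24, 20) 341.5 [0.49  0.192 0.085]
scene green (266, 154) 9.8 (257, 145, 20, 16) 204.0 [ 0.437 -0.048  0.085]
[ 8.00309716e-02 -6.49682017e+02  4.89407155e+00] [[ 0.951  0.31  -0.   ]
 [ 0.31  -0.951  0.002]
 [ 0.    -0.002 -1.   ]]
```

View pics/crop.png

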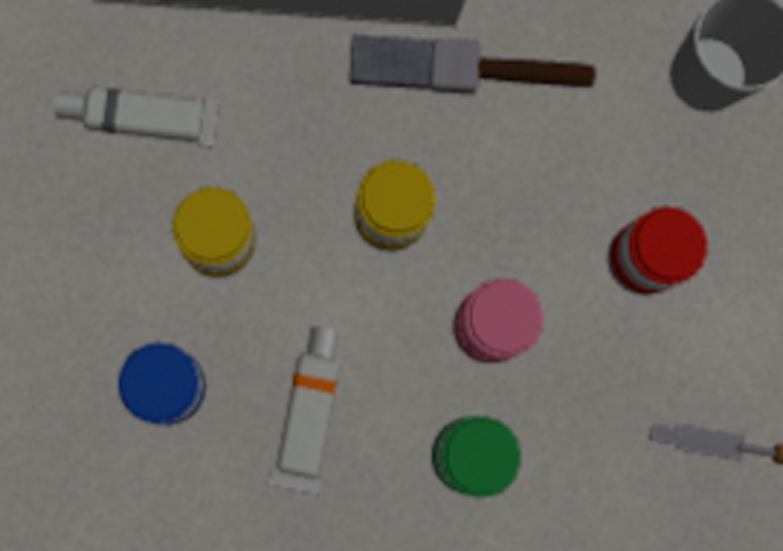

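jog_arm(
  hand=[1, 1, 1, 1, 1, 1, 1, 1, 1, 1],
  xyz=[
    [32, -37, -7],
    [32, -37, -7],
    [32, -37, -7],
    [32, -37, -7],
    [32, -37, -7],
    [32, -37, -7],
    [32, -37, -7],
    [42, -23, 0],
    [42, -23, 0],
    [42, -23, 0],
  ],
  roll=[0, 0, 0, 0, 0, 0, 0, 0, 0, 0],
)

```text
time: 1.35
position: [0.4331, -0.1966, 0.4537]
orientation: [0.988, 0.157, -0.0, 0.0]
force: [0.1, -1.0, -0.3]
grip_width: -0.0002
```

jog_arm(
  hand=[1, 1, 1, 1, 1, 1, 1, 1, 1, 1],
  xyz=[
    [42, -23, 10],
    [42, -23, 10],
    [42, -23, 10],
    [42, -23, 10],
    [42, -23, 10],
    [30, -20, 10],
    [0, 0, 20],
    [0, 0, 20],
    [0, 0, 0],
    [0, 0, 0],
  ],
  roll=[0, 0, 0, 0, 0, 0, 0, 0, 0, 0],
)

```text
time: 2.6
position: [0.6188, 0.0037, 0.354]
orientation: [0.988, 0.156, 0.0, 0.0]
force: [0.6, 0.2, 0.8]
grip_width: 0.0001
```

```bash
cat > look.py <<'E'
from h import *
import sys
s=sense();img=get_image("wrist");c=cam("wrist",s)
cv2.imwrite(sys.argv[1],img[:,:,::-1])
print(s["time"],s["position"].round(4),s["force"].round(1),s["grip_width"],s["q"].round(2))
for k in HUE:
    for b in blobs(img,k,600):
        (u,v),r=cv2.minEnclosingCircle(b);P=onplane(c,(u,v),.088);P[2]=s["position"][2]
        print(k,(round(u),round(v)),round(r,1),P[:2].round(4),"toolmove",delta(s,P).round(1))
E
python3 look.py pics/w1.png
```

```text
2.6 [0.6188 0.0037 0.354 ] [0.6 0.2 0.8] 7.888952676400217e-05 [ 0.49  0.57 -0.74  1.67  0.43  1.07 -1.65]
yellow (265, 205) 35.2 [0.6283 0.0157] toolmove [12.7 -8.5 -0. ]
yellow (91, 185) 41.1 [0.6022 0.1497] toolmove [ 2.92e+01 -1.44e+02 -1.00e-01]
red (467, 304) 34.8 [ 0.5962 -0.1842] toolmove [-7.940e+01  1.718e+02  1.000e-01]
red (433, 269) 27.8 [ 0.6179 -0.1393] toolmove [-4.490e+01  1.358e+02  1.000e-01]
blue (38, 293) 36.7 [0.489  0.1827] toolmove [-6.830e+01 -2.102e+02 -1.000e-01]
blue (80, 259) 28.6 [0.5343 0.1509] toolmove [-3.510e+01 -1.661e+02 -1.000e-01]
```

View pics/w1.png

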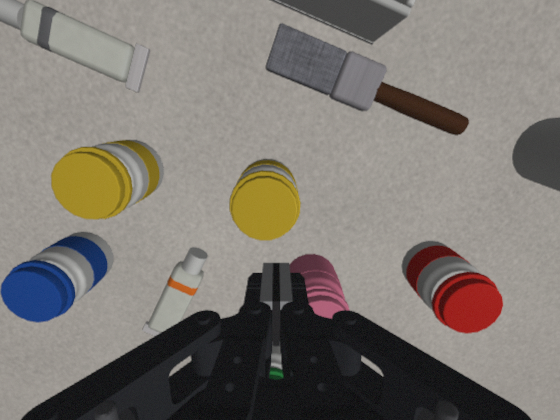

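The wrist view shows the wanted yellow lid at (265,205), the red lid at (467,304) and the blue lid at (38,293). The path down to yellow is clear, and the estimates from all views agree within a few mm.

jog_arm(
  hand=[1, 1, 1, 1, 1, 1, 1, 1, 1, 1],
  xyz=[
    [10.5, -8.5, 10],
    [0, 0, 20],
    [0, 0, 20],
    [0, 0, 20],
    [0, 0, 12],
    [0, 0, 2],
    [0, 0, 2],
    [0, 0, 2],
    [0, 0, 2],
    [0, 0, 0],
  ],
  roll=[0, 0, 0, 0, 0, 0, 0, 0, 0, 0],
)

```text
time: 3.9
position: [0.6263, 0.0162, 0.2638]
orientation: [0.988, 0.157, 0.0, 0.0]
force: [0.3, 0.8, -0.3]
grip_width: 0.0
```

```bash
python3 look.py pics/w2.png; python3 -c "
from h import *
cv2.imwrite('pics/s2.png',cv2.resize(get_image('scene')[130:280,160:370,::-1],None,fx=3.5,fy=3.5))"
```

```text
3.9 [0.6263 0.0162 0.2638] [ 0.3  0.8 -0.3] 3.929425620131685e-05 [ 0.42  0.69 -0.68  1.71  0.52  0.93 -1.73]
yellow (276, 268) 52.1 [0.6302 0.0168] toolmove [3.9 0.6 0. ]
yellow (25, 237) 57.2 [0.6075 0.1443] toolmove [  21.8 -127.6   -0. ]
yellow (88, 203) 44.7 [0.6355 0.1159] toolmove [ 39.6 -91.9  -0. ]
red (542, 388) 35.9 [ 0.6029 -0.1632] toolmove [-77.8 163.3   0. ]
red (498, 332) 40.3 [ 0.6306 -0.1158] toolmove [-36.8 126.8   0. ]
blue (28, 321) 37.7 [0.5551 0.1395] toolmove [ -29.5 -139.3   -0. ]
```

View pics/s2.png

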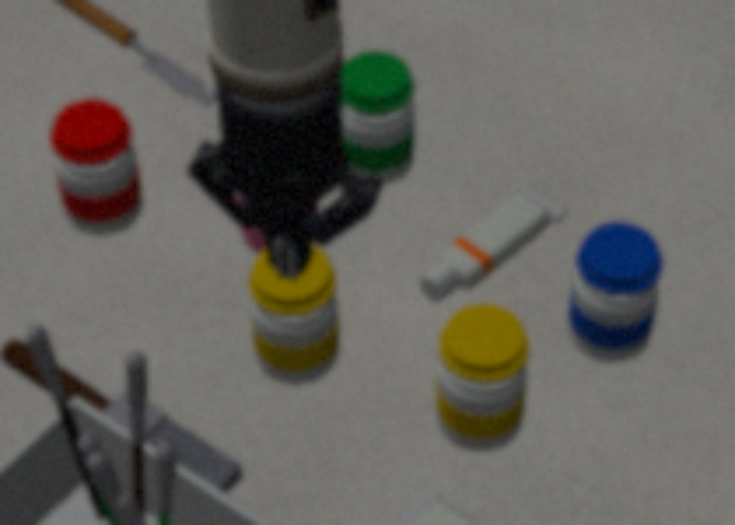

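jog_arm(
  hand=[1, 1, 1, 1, 1, 1, 1, 1, 1, 1],
  xyz=[
    [2, 0, -4],
    [0, 0, 3],
    [0, 0, 2],
    [0, 0, 2],
    [0, 0, 2],
    [0, 0, 2],
    [0, 0, 1],
    [0, 0, 1],
    [0, 0, 1],
    [0, 0, 0],
  ],
  roll=[0, 0, 0, 0, 0, 0, 0, 0, 0, 0],
)

```text
time: 5.25
position: [0.6282, 0.0168, 0.2537]
orientation: [0.988, 0.157, 0.0, 0.0]
force: [-0.7, 0.5, 2.9]
grip_width: -0.0
```

jog_arm(
  hand=[1, 1, 1, 1, 1, 1, 1, 1, 1, 1],
  xyz=[
    [0, 0, 1],
    [0, 0, 0.5],
    [0, 0, 0.5],
    [0, 0, 0.5],
    [0, 0, 0.5],
    [0, 0, 0],
    [0, 0, 0],
    [0, 0, 0],
    [0, 0, 0],
    [0, 0, 0],
  ],
  roll=[0, 0, 0, 0, 0, 0, 0, 0, 0, 0],
)

```text
time: 6.5
position: [0.6282, 0.0169, 0.2515]
orientation: [0.988, 0.157, 0.0, 0.0]
force: [-2.6, -0.6, 9.3]
grip_width: -0.0001
```

jog_arm(
  hand=[1, 1, 1, 1, 1, 1, 1, 1, 1, 1],
  xyz=[
    [0, 0, -10],
    [0, 0, -40],
    [0, 0, -40],
    [-20, 40, 0],
    [-25, 48, 0],
    [-25, 48, 0],
    [-24, 48, 0],
    [0, 0, 0],
    [0, 0, 0],
    [0, 0, 0],
  ],
  roll=[0, 0, 0, 0, 0, 0, 0, 0, 0, 0],
)

```text
time: 7.75
position: [0.5961, -0.1852, 0.3408]
orientation: [0.987, 0.158, 0.0, -0.0]
force: [-0.0, -0.4, -0.4]
grip_width: -0.0002
```

```bash
python3 look.py pics/w3.png; python3 - <<'E'
from h import *
img=get_image("scene");c=cam("scene")
for k in("yellow","red"):
    for b in blobs(img,k):
        (u,v),r=cv2.minEnclosingCircle(b);print(k,u,v,r,onplane(c,(u,v),.085).round(4))
a=img[130:280,160:370,::-1];w=cv2.imread("pics/w3.png")
cv2.imwrite("pics/c3.png",np.hstack([cv2.resize(a,(560,420)),w])[:, :,:] if 0 else np.hstack([cv2.resize(a,(420,300)),cv2.resize(w,(380,300))]))
E
```

```text
7.75 [ 0.5961 -0.1852  0.3408] [-0.  -0.4 -0.4] -0.00022201953940891738 [ 0.77  0.59 -0.72  1.67  0.44  1.05 -1.33]
yellow (81, 104) 35.5 [ 0.6382 -0.0317] toolmove [  88.  -132.7    0.2]
yellow (32, 100) 48.2 [ 6.309e-01 -2.000e-04] toolmove [  90.9 -164.9    0.2]
red (282, 225) 36.4 [ 0.5978 -0.1895] toolmove [ 0.3  4.6 -0. ]
green (79, 339) 35.2 [ 0.4404 -0.0534] toolmove [-1.067e+02 -1.738e+02  1.000e-01]
green (115, 298) 27.7 [ 0.4927 -0.0769] toolmove [-6.440e+01 -1.352e+02  1.000e-01]
yellow 297.875 228.5 12.380149841308594 [0.6045 0.1551 0.085 ]
yellow 243.24925231933594 212.11631774902344 11.900870323181152 [0.635  0.0228 0.085 ]
red 185.5 168.0 10.920265197753906 [ 0.5986 -0.1868  0.085 ]
```

View pics/c3.png

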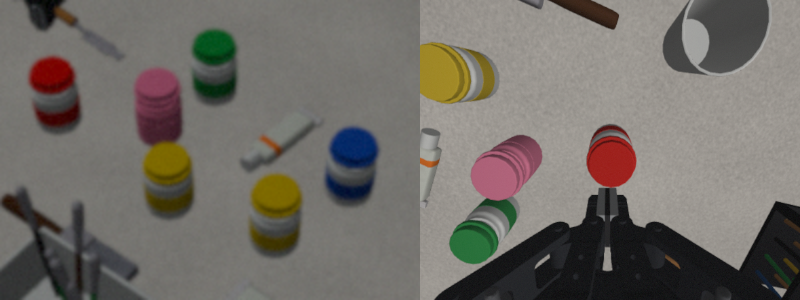

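Yellow's lid has dropped about 2.4 px in the scene view and the jar stands in place. The red lid is at (282,225) in the wrist picture, almost under the fingertip, with clear space round it.

jog_arm(
  hand=[1, 1, 1, 1, 1, 1, 1, 1, 1, 1],
  xyz=[
    [1, 3, 20],
    [0, 0, 30],
    [0, 0, 20],
    [0, 0, 5],
    [0, 0, 2.5],
    [0, 0, 2],
    [0, 0, 2],
    [0, 0, 2],
    [0, 0, 2],
    [0, 0, 2],
  ],
  roll=[0, 0, 0, 0, 0, 0, 0, 0, 0, 0],
)

```text
time: 9.1
position: [0.598, -0.1897, 0.2534]
orientation: [0.988, 0.157, 0.001, 0.0]
force: [0.8, 1.7, 2.5]
grip_width: -0.0006
```

jog_arm(
  hand=[1, 1, 1, 1, 1, 1, 1, 1, 1, 1],
  xyz=[
    [0, 0, 0.5],
    [0, 0, 0.5],
    [0, 0, 0.5],
    [0, 0, 0.5],
    [0, 0, 0],
    [0, 0, 0],
    [0, 0, 0],
    [0, 0, 0],
    [0, 0, 0],
    [0, 0, 0],
  ],
  roll=[0, 0, 0, 0, 0, 0, 0, 0, 0, 0],
)

```text
time: 10.35
position: [0.598, -0.1896, 0.252]
orientation: [0.988, 0.157, 0.001, 0.0]
force: [-1.3, 0.7, 7.5]
grip_width: -0.0002
```

jog_arm(
  hand=[1, 1, 1, 1, 1, 1, 1, 1, 1, 1],
  xyz=[
    [0, 0, 0.7],
    [0, 0, 0],
    [0, 0, -10],
    [0, 0, -40],
    [0, 0, -40],
    [1, -40, 0],
    [2, -50, 0],
    [2, -50, 0],
    [2, -50, 0],
    [2, -50, 0],
  ],
  roll=[0, 0, 0, 0, 0, 0, 0, 0, 0, 0],
)

```text
time: 11.6
position: [0.5309, 0.042, 0.3403]
orientation: [0.988, 0.156, -0.001, 0.0]
force: [0.8, 1.6, 0.6]
grip_width: 0.0001
```

jog_arm(
  hand=[1, 1, 1, 1, 1, 1, 1, 1, 1, 1],
  xyz=[
    [2, -50, 0],
    [0, -50, 0],
    [0, -35, 0],
    [0, -17, 0],
    [0, 0, 0],
    [0, 0, 0],
    [0, 0, 0],
    [0, 0, 0],
    [0, 0, 0],
    [0, 0, 0],
  ],
  roll=[0, 0, 0, 0, 0, 0, 0, 0, 0, 0],
)

```text
time: 12.85
position: [0.4868, 0.1862, 0.3405]
orientation: [0.988, 0.157, 0.0, 0.0]
force: [0.1, -0.8, 0.5]
grip_width: 0.0
```

```bash
python3 look.py pics/w4.png; python3 - <<'E'
from h import *
img=get_image("scene");c=cam("scene")
for k in("yellow","red","blue"):
    for b in blobs(img,k):
        (u,v),r=cv2.minEnclosingCircle(b);print(k,u,v,r,onplane(c,(u,v),.085).round(4))
a=img[130:280,160:370,::-1];w=cv2.imread("pics/w4.png")
cv2.imwrite("pics/c4.png",np.hstack([cv2.resize(a,(420,300)),cv2.resize(w,(380,300))]))
E
```

```text
12.85 [0.4868 0.1862 0.3405] [ 0.1 -0.8  0.5] 3.613285887686106e-05 [ 0.26  0.44 -0.83  1.92  0.4   0.95 -2.02]
yellow (495, 116) 36.7 [0.6098 0.0671] toolmove [ 80.1 151.3   0. ]
yellow (541, 116) 43.4 [0.6191 0.0374] toolmove [ 79.7 182.5   0. ]
yellow (373, 90) 47.0 [0.599  0.1539] toolmove [96.7 65.5  0. ]
blue (270, 223) 36.1 [0.4872 0.1903] toolmove [ 1.6 -3.8 -0. ]
green (501, 350) 35.2 [ 0.4359 -0.0424] toolmove [-119.1  201.7    0. ]
yellow 297.875 228.5 12.380149841308594 [0.6045 0.1551 0.085 ]
yellow 243.24925231933594 212.11631774902344 11.900870323181152 [0.635  0.0228 0.085 ]
red 185.73809814453125 170.5 10.842453956604004 [ 0.6051 -0.1803  0.085 ]
blue 336.5 204.5 11.597513198852539 [0.4904 0.1918 0.085 ]
```

View pics/c4.png

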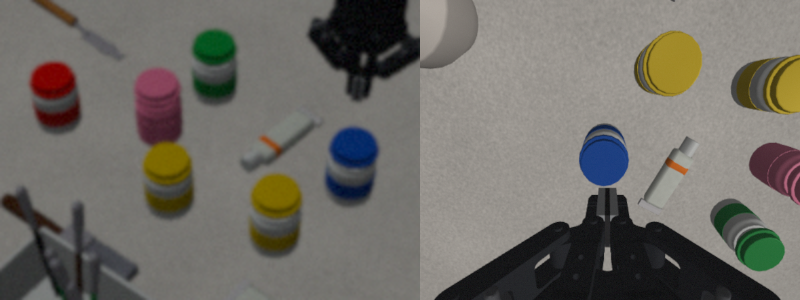

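Red's lid dropped 2.5 px, the same as yellow's. The blue lid is at (270,223) in the wrist picture, about 3 mm off the fingertip, and clear.

jog_arm(
  hand=[1, 1, 1, 1, 1, 1, 1, 1, 1, 1],
  xyz=[
    [1, -3, 20],
    [0, 0, 30],
    [0, 0, 20],
    [0, 0, 5],
    [0, 0, 2.5],
    [0, 0, 2],
    [0, 0, 2],
    [0, 0, 2],
    [0, 0, 2],
    [0, 0, 2],
  ],
  roll=[0, 0, 0, 0, 0, 0, 0, 0, 0, 0],
)

```text
time: 14.2
position: [0.4871, 0.1897, 0.2533]
orientation: [0.988, 0.157, 0.001, -0.0]
force: [1.1, 0.9, 3.6]
grip_width: -0.0001
```

jog_arm(
  hand=[1, 1, 1, 1, 1, 1, 1, 1, 1, 1],
  xyz=[
    [0, 0, 0.5],
    [0, 0, 0.5],
    [0, 0, 0.5],
    [0, 0, 0.5],
    [0, 0, 0.5],
    [0, 0, 0],
    [0, 0, 0],
    [0, 0, 0],
    [0, 0, 0],
    [0, 0, 0],
  ],
  roll=[0, 0, 0, 0, 0, 0, 0, 0, 0, 0],
)

```text
time: 15.45
position: [0.4871, 0.1899, 0.2513]
orientation: [0.988, 0.157, 0.001, 0.0]
force: [-0.3, 0.5, 9.3]
grip_width: 0.0003
```

jog_arm(
  hand=[1, 1, 1, 1, 1, 1, 1, 1, 1, 1],
  xyz=[
    [0, 0, 0],
    [0, 0, -10],
    [0, 0, -40],
    [0, 0, -40],
    [0, 0, -40],
    [0, 0, -30],
    [0, 0, 0],
    [0, 0, 0],
    [0, 0, 0],
    [0, 0, 0],
  ],
  roll=[0, 0, 0, 0, 0, 0, 0, 0, 0, 0],
)

```text
time: 16.7
position: [0.4864, 0.1894, 0.4095]
orientation: [0.988, 0.157, -0.001, -0.0]
force: [0.2, -1.1, -0.4]
grip_width: -0.0
```

```bash
python3 - <<'E'
from h import *
img=get_image("scene");c=cam("scene");old=cv2.imread("pics/scene0.png")[:,:,::-1].copy()
for k in("yellow","red","blue","green"):
    for i in(old,img):
        for b in blobs(i,k):
            (u,v),r=cv2.minEnclosingCircle(b);print(k,round(u,1),round(v,1),round(r,1))
o=[cv2.resize(x[130:280,160:370,::-1],(400,290)) for x in(old,img)]
cv2.imwrite("pics/c5.png",np.hstack(o)); print(sense()["force"])
E
```

```text
yellow 297.9 228.5 12.4
yellow 242.8 209.7 12.0
yellow 297.8 228.5 12.3
yellow 243.2 212.1 11.9
red 185.5 168.0 10.9
red 186.0 170.8 11.1
blue 336.5 204.5 11.6
blue 336.1 206.7 11.4
green 266.5 153.5 9.8
green 266.5 154.0 10.0
[ 0.1925838   0.62618143 -0.02817411]
```

View pics/c5.png

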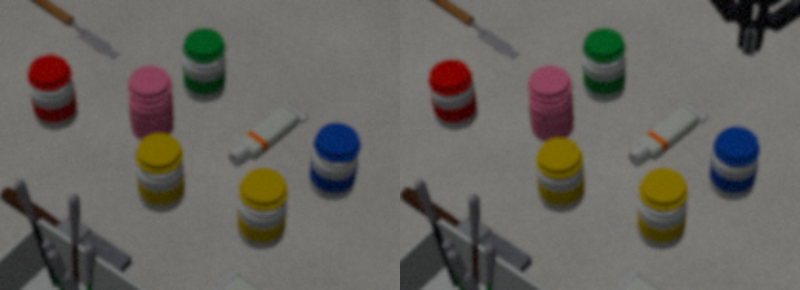

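The before/after pair shows the yellow, red and blue lids lower by about 2 to 3 px. The jars, the green lid, the look-alikes and the other things in view are where they were.

```bash
python3 -c "
from station import *
print(job_done())"
```

```text
the job is handed in; nothing more can be done
None
```

The yellow (right-hand one), red and blue lids were pressed home in that order with the closed fingertips, and the job was handed in at about 17 s.

- **Force:** The final push read 9.3 N on yellow and 9.3 N on blue. On red it read 7.5 N, and I then pressed 0.7 mm further without taking another reading. All of these are above the 3–5 N at which the lids slide, so each lid was against its stop.
- **Last camera check:** The three lids sit 2.2 to 2.8 px lower than at the start. In the part of the scene view I compared, the jars, the green and pink jars, the other yellow jar and the nearby tools had not visibly moved. I did not compare the outer part of the picture (cup, vase, far tube) again.
- **End state:** The arm was clear of everything, with the force reading near zero. No check failed or disagreed.

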